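Pin the magnifier carriage to its boom

ROBOT

A 6-joint arm with a two-finger parallel gripper is mounted at the origin on the work surface. World frame = base frame: x ahead of the robot, y to its left, z up, the work surface at z = 0. Lengths are in mm, angles in rad, forces in N, time in s.
With the tool pointing down it reaches from about 300 to 875 mm from the base axis. Payload 4.2 kg.
Tool frame: the origin (TCP) lies at the very end of the fingers, on their centre line; the grasp point (between the pads) lies 19 mm behind it; z points along the fingers, y is the direction in which the jaws open and shut (so a half turn about z gives the same grasp; the last joint's range is limited). The gripper opens to 85 mm and grips with 20 to 120 N. Pads are 22 mm wide; open, the fingers measure 114 mm over their backs; the gripper's body (76 mm by 85 mm) begins 54 mm behind the grasp point. The pads swing forward as they close: fully open they stand 13 mm farther back than shut.
Start: joints at [-1.234, 0.32, 1.565, -0, 1.257, -0.02], TCP at [200.838, -538.8, 231.338] pointing down, gripper open.
Joint ranges: [-3.11, 3.11], [-0.84, 2.01], [0.21, 2.61], [-1.34, 4.49], [0.05, 2.63], [-2.56, 2.56]. Speed limits (rad/s): [2.57, 2.57, 3.14, 3.14, 3.14, 3.14].

INTERFACE

Orientations are given as a unit quaternion [x, y, z, w].
In Python, from cell import * gives the robot as it stands. Calls block until the motion is done:
- movep(position, orientation): joint-space move of the TCP to a pose.
- move_l(position, ori=None, v=150): straight line of the TCP; ori=None keeps the orientation; v is the mean speed in mm/s.
- set_joints(angles): joint-space move.
- move_gripper(opening): opening from 0.0 (shut) to 1.0 (fully open); the grip force is fixed at half the most; returns when the fingers have stopped.
- dwell(seconds).
- solve_ik(position, orientation): joint angles nearest the present ones, or None.
- get_state(): the state.
- capture(name): name is "scene" or "top" or "wrist"; returns a dict with "image" (420x560x3 uint8, red, green, blue), "intrinsics" (3x3 intrinsics, pixels), "k1" (the pictures are not rectified: a ray, as slopes to the right and down, at radius r is drawn at 1 + k1 r^2 times it, then the intrinsics apply), "world_to_cam" (4x4, takes a point from world to camera coordinates). Camera axes: x right, y up, looking along -z (the intrinsics and any distortion apply to the point x, -y, -z); pixel columns grow to the right and rows downward; lengths in mm; the calibration is good to about 2 mm. A picture is of the moment at which its call begins. There is no depth.
A pose or a line that the arm cannot do raises Unreachable and nothing moves.
- sign_off(): hands the job in, once; it reports no verdict.
Trained networks look in the newest picture that a camera, given by its name, has taken for a name from the list of things; names that differ only in an ending like _2 or _b are one class to them, and where a whole thing is asked for, a point or a joint stands for the part that bears it (a point fixed in the world has none). Each returns a list of dicts, best first, with "conf" (0 to 1); they miss things now and then, are a little off and sometimes report something else, mostly with a low value. They report only what shows in the picture. A call takes as long as a camera call.
- find_in(camera, label): "rect" ([left, top, right, bottom] in pixels, round what is visible of it).
- place_of(camera, label): "location" ([column, row] in pixels: a listed point, or the origin of a listed thing).
The state is a dict: "t": time; "qpos": joint angles; "qvel": joint speeds; "joint_torque": joint torques, N m; "tcp_pos": TCP position; "ee_rot": TCP orientation; "contact_force": force on the tool from outside, world axes, zero at the start; "moment": the same for the moment, N m; "grip_width": opening from 0.0 (shut) to 1.0 (fully open).
Only numpy, scipy, OpenCV 4.12 (cv2) and the standard library are available. Lean on these libraries where they do the work, as an engineer would, in place of code of your own. Each camera call takes 0.05 s, during which the arm holds its last target.

TASK

The magnifier's carriage sits loose on its boom, pulled a little too far out. Take the lock pin with the orange grip from the tool block, put it into the hole on top of the carriage, ease the carriage back towards the post until the pin drops into the hidden hole of the boom, push it fully home, and swing its stiff ring right down over the free end so that it hangs shut around carriage and boom. Press lightly and feel your way, never force the pin, and leave the dish, tweezers, phone cover and prying triangle where they are.

Things in the scene. Friction and masses are not known exactly. Their poses are not given: they have to be found in the camera images.
- stand: Magnifier stand, fixed: grey base plate 150 x 130 mm, steel post 25 mm thick, 200 mm high, level square aluminium boom (18 mm thick, axis 150 mm above the table). Origin on the table under the post; x points along the boom from post to free end, z up. How far the boom stands out of its clamp varies and is not measured. Clamp head to 172 mm.
- carriage_hole (a point): Mouth of the pin hole on the carriage, 169 mm above the table, axes as the stand. The hole, 12 mm wide, runs down through a bright boss (22 mm square, 7 mm high) and the tube. The boom's top face lies 10 mm below the mouth; the boom's own hole (11 mm, right through, unseen) starts 6 to 32 mm nearer the post (-x) than this one; the two must line up. Tube end 30 mm beyond (+x).
- carriage_end (a point): Middle of the open free end of the carriage: a dark square steel tube, 24 mm wide and high, 86 mm long, that slides along the boom against about 2 N of friction and carries a round magnifier lens on its -y side, below the boss top; the boom's end lies inside it. It can slide up to 14 mm too far towards the post. Axes as the stand.
- pin: Steel lock pin, about 70 g, parked upright in the tool block. Origin at the centre of the underside of its collar, which must come down on the carriage's boss; z up along the pin, the open ring points to its x. Below the origin a straight shank 9.5 mm thick, 41 mm long, its last 2 mm bevelled to an 8 mm tip; above it a round collar 18 mm wide, 12 mm high, then the grip.
- pin_grip (a point): Centre of the pin's orange grip, 31 mm above pin's origin, same axes; the grip is 20 mm along x, 12 mm along y (grasp it across y) and 38 mm high (from 12 to 50 mm above the collar's underside).
- ring (a joint): Hinge of the pin's wire ring, rad: 0 = open (its start: standing out to the pin's x, 0.08 rad above level), 0.08 = level, 1.65 = shut, hanging down along the shank, around the tube. The hinge is stiff and stays where it is left (0.02 N m: 0.4 to 0.8 N on the wire); the ring must be swung right down.
- ring_end (a point): Middle of the far end of the ring, 60 mm from the hinge. The hinge line runs along the pin's y through the collar, 6.5 mm above its underside; the ring is of 3 mm wire, its two straight sides 44 mm apart from 16 to 48 mm from the hinge, and it passes over the 24 mm tube only past its free end, so the pin must stand in the carriage with its x along the stand's x.
- toolblock: Grey plastic tool block 96 x 44 x 50 mm high, fixed, origin at the centre of its underside; the pin stands in a 12 mm through hole 24 mm from the centre along x, collar on the top. Two small screwdrivers stand at the other end, up to 101 mm above the table.
- dish: White ceramic ring dish, 90 mm across, 22 mm high, loose, origin under its centre. Leave alone.
- tweezers: Steel tweezers 128 mm long lying along their x, loose. Leave alone.
- phone_cover: Green phone back cover 74 x 152 x 4 mm lying flat (long side along y), loose. Leave alone.
- pry_triangle: Red plastic prying triangle, about 30 mm a side, 4 mm thick, lying flat, loose. Leave alone.

How it is judged (in metres and radians):
On the way, in this order (a step that is already met when the one before it is completed fails the run):
1. the pin is pushed home through carriage and boom, its collar down on the boss (distance between pin and carriage_hole below 0.004 m and angle between pin's own z axis and vertical below 0.12 rad), for 0.2 s.
2. the ring is swung over the end of the boom and shut (value of joint ring above 1.3 rad), for 0.2 s.
At the end, for the whole second after the job is handed in: The pin stands upright (within 0.12 rad) right through carriage and boom, the underside of its collar within 4 mm of the hole's mouth; its ring is shut around them (joint above 1.3 rad); all at rest and released (all of step 1 and value of joint ring above 1.3 rad and linear speed of pin below 0.02 m/s); the robot touches nothing.
It fails at once if the pin is forced: it presses on the stand, boom or carriage with more than 35 N (contact force between pin and stand above 35 N).
It fails at once if a bystander is moved by more than 20 mm (distance of any of dish, tweezers, phone_cover, pry_triangle from where it was at the start of the episode above 0.02 m).
It also fails if it takes over 70 s, if anything falls off the work surface, if the arm or the gripper's body presses on something with over 40 N, if the wrist force passes 120 N, or if a joint passes its speed limit or range.

## Working session

There is one attempt and no reset: what is moved stays moved. The work goes in short steps, each a Python script; the robot and the scene stay as the last script left them, time stands still between calls to the robot, and variables do not carry over. Pictures are saved under pics/ and viewed, and the job is handed in when it is done.

```bash
ls; mkdir -p pics
cat > h.py <<'E'
from cell import *
import numpy as np, cv2
def save(c,name):
    cv2.imwrite('pics/'+name+'.png', c['image'][:,:,::-1])
def ray(c,px):
    K=np.array(c['intrinsics']);k1=c['k1'];M=np.array(c['world_to_cam'])
    d=np.array([(px[0]-K[0,2])/K[0,0],(px[1]-K[1,2])/K[1,1]])
    u=d.copy()
    for _ in range(30): u=d/(1+k1*(u@u))
    R=M[:3,:3];o=-R.T@M[:3,3]
    return o,R.T@np.array([u[0],-u[1],-1.])
def atz(c,px,z):
    o,d=ray(c,px);return o+d*(z-o[2])/d[2]
def tri(l):
    A=np.zeros((3,3));b=np.zeros(3)
    for c,p in l:
        o,d=ray(c,p);d=d/np.linalg.norm(d);P=np.eye(3)-np.outer(d,d);A+=P;b+=P@o
    X=np.linalg.solve(A,b)
    e=[np.linalg.norm((np.eye(3)-np.outer(d/np.linalg.norm(d),d/np.linalg.norm(d)))@(X-o)) for o,d in [ray(c,p) for c,p in l]]
    return X,e
def proj(c,X):
    K=np.array(c['intrinsics']);M=np.array(c['world_to_cam'])
    p=M[:3,:3]@np.array(X)+M[:3,3];u=np.array([p[0],-p[1]])/-p[2];u=u*(1+c['k1']*(u@u))
    return np.array([K[0,0]*u[0]+K[0,2],K[1,1]*u[1]+K[1,2]])
E
python3 - <<'E'
from h import *
C={}
for n in ['scene','top','wrist']:
    C[n]=capture(n);save(C[n],n+'0')
    print(n,np.round(np.linalg.inv(C[n]['world_to_cam'])[:3,3]))
    for l in ['stand','carriage_hole','carriage_end','pin','pin_grip','ring_end','toolblock','dish','tweezers','phone_cover','pry_triangle']:
        r=place_of(n,l)
        print(l,[(np.round(x['location'],1).tolist(),round(x['conf'],2)) for x in r[:2]])
print(get_state())
E
```

```text
pics
scene [1268.  110.  545.]
stand [([155.6, 277.0], 0.71)]
carriage_hole [([254.0, 200.6], 0.65)]
carriage_end [([275.8, 208.7], 0.75)]
pin [([397.2, 246.7], 0.78), ([382.6, 267.6], 0.54)]
pin_grip [([400.4, 229.0], 0.83)]
ring_end [([428.2, 235.2], 0.52)]
toolblock [([384.1, 268.9], 0.91), ([397.5, 243.1], 0.27)]
dish [([275.0, 219.4], 0.86), ([428.0, 236.5], 0.63)]
tweezers [([195.0, 224.4], 0.72)]
phone_cover [([394.3, 245.3], 0.54)]
pry_triangle [([388.1, 311.2], 0.47)]
top [442.  81. 977.]
stand [([405.6, 203.6], 0.9)]
carriage_hole [([319.4, 191.4], 0.96)]
carriage_end [([300.0, 193.3], 0.91)]
pin [([191.6, 225.8], 0.76), ([302.8, 193.3], 0.65)]
pin_grip [([188.8, 227.2], 0.7)]
ring_end [([158.5, 230.9], 0.53)]
toolblock [([203.5, 225.4], 0.88)]
dish [([306.1, 300.0], 0.88)]
tweezers [([213.2, 172.5], 0.71), ([397.4, 296.6], 0.62)]
phone_cover []
pry_triangle [([215.9, 171.9], 0.66)]
wrist [ 278. -510.  374.]
stand []
carriage_hole []
carriage_end []
pin []
pin_grip []
ring_end []
toolblock []
dish []
tweezers []
phone_cover []
pry_triangle []
{'t': 1.8, 'qpos': array([-1.23401165e+00,  3.19588807e-01,  1.56453127e+00, -2.18997267e-05,
        1.25739634e+00, -1.99979008e-02]), 'qvel': array([-4.08971154e-05, -6.07468338e-04,  4.60378409e-04, -5.35418055e-04,
        7.01314959e-05, -7.28324919e-04]), 'joint_torque': array([ 3.72277264e-04, -4.15404618e+01, -2.34419006e+01,  2.92997890e-05,
        2.61121386e-04,  1.36668652e-05]), 'tcp_pos': array([ 200.82068771, -538.79077592,  231.33221593]), 'ee_rot': array([ 9.84129827e-01,  1.77449942e-01, -4.27399590e-06,  3.92827288e-05]), 'contact_force': array([-0.53384534,  1.3735502 , -1.16381916]), 'moment': array([-0.00941618,  0.0128094 ,  0.04462581]), 'grip_width': 1.0011227056243488}
```

View pics/scene0.png

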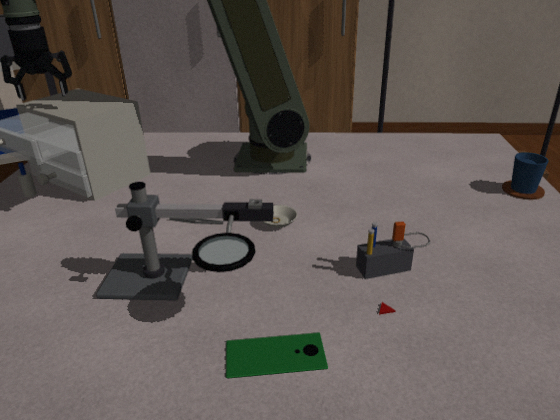

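View pics/top0.png

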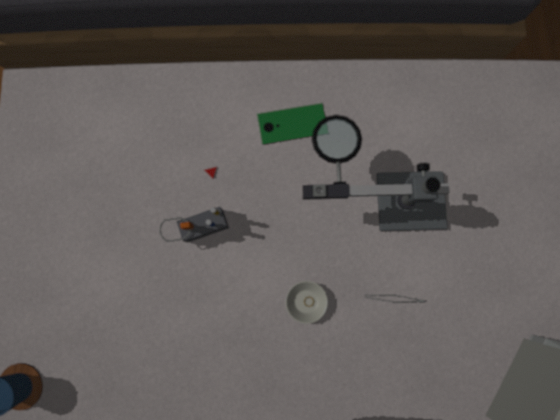

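```bash
cat > geo.py <<'E'
from h import *
s=capture('scene');t=capture('top')
D={'carriage_hole':((254,200.6),(319.4,191.4),169),'carriage_end':((275.8,208.7),(300,193.3),150),'pin':((397.2,246.7),(191.6,225.8),50),'pin_grip':((400.4,229),(188.8,227.2),81),'ring_end':((428.2,235.2),(158.5,230.9),61),'toolblock':((384.1,268.9),(203.5,225.4),0),'stand':((155.6,277),(405.6,203.6),0)}
for k,(a,b,z) in D.items():
    X,e=tri([(s,a),(t,b)]);print(k,X.round(1),np.round(e,1),'z-plane s',atz(s,a,z).round(1),'t',atz(t,b,z).round(1))
E
python3 geo.py
```

```text
carriage_hole [582.4  17.7 171. ] [0. 0.] z-plane s [578.7  17.3 169. ] t [582.8  17.5 169. ]
carriage_end [582.2  53.8 155.4] [1.1 1.1] z-plane s [572.8  54.1 150. ] t [583.2  52.5 150. ]
pin [536.5 279.   48.6] [2.6 2.6] z-plane s [538.  281.2  50. ] t [536.1 276.   50. ]
pin_grip [530.5 279.6  84.3] [5.1 5.1] z-plane s [523.9 286.2  81. ] t [530.2 275.1  81. ]
ring_end [525.  339.9  68.6] [0. 0.] z-plane s [513.2 343.5  61. ] t [525.7 342.1  61. ]
toolblock [ 5.416e+02  2.605e+02 -4.000e-01] [0.1 0.1] z-plane s [542.1 260.5   0. ] t [541.6 260.4   0. ]
stand [ 5.809e+02 -1.845e+02 -1.000e-01] [2.1 2.1] z-plane s [ 581.4 -182.2    0. ] t [ 581.3 -186.7    0. ]
```

The scene view puts the boss at about (254,201) and the pin at (400,230), with its ring reaching to (428,240). The top view puts the boss at (319,191), the pin at (187,226) and the ring out to (160,230). The stand's x axis is roughly world +y, and the pin's x axis is about 100°. I'll take a wrist close-up over the block and test the IK.

```bash
cat >> h.py <<'E'
from scipy.spatial.transform import Rotation as Rn
def ori(a,tilt=0.0):
    """tool down, tool x at yaw a (rad); tilt about tool y: tool z leans towards -toolx"""
    x=np.array([np.cos(a),np.sin(a),0]);z=np.array([0,0,-1.]);
    R=np.stack([x,np.cross(z,x),z],1)
    return (Rn.from_matrix(R)*Rn.from_euler('y',-tilt)).as_quat()
E
python3 - <<'E'
from h import *
d=np.deg2rad
for a in (100,-80):
    q=ori(d(a)); print(a,solve_ik([535,278,150],q))
    for til in (0,30,50,70):
        t=d(til)*(1 if a>0 else -1)
        q=ori(d(90 if a>0 else -90),t); print(Rn.from_quat(q).as_matrix()[:,2].round(2),til,np.round(solve_ik([582,60,130],q),2) if solve_ik([582,60,130],q) is not None else None)
movep([540,215,260],ori(d(100)))
for n in ['wrist']:
    c=capture(n);save(c,'w1')
    print(np.round(np.linalg.inv(c['world_to_cam'])[:3,3]))
    for l in ['pin','pin_grip','ring_end','toolblock','carriage_hole','carriage_end']:
        r=place_of(n,l)
        z={'pin':50,'pin_grip':81,'ring_end':61.3,'toolblock':0,'carriage_hole':169,'carriage_end':150}[l]
        print(l,[(np.round(x['location'],1).tolist(),round(x['conf'],2),atz(c,x['location'],z).round(1)) for x in r[:2]])
s=get_state();print(s['t'],s['qpos'].round(2),s['contact_force'])
E
```

```text
100 [ 4.60149894e-01  4.22546462e-01  1.61943985e+00 -4.44089210e-16
  1.09960634e+00  2.85616969e-01]
[ 0.  0. -1.] 0 [ 0.08  0.41  1.69 -0.    1.04  0.08]
[ 0.   -0.5  -0.87] 30 [ 0.34  0.51  1.65 -0.52  1.22  0.58]
[ 0.   -0.77 -0.64] 50 [ 0.46  0.63  1.62 -0.76  1.43  0.8 ]
[ 0.   -0.94 -0.34] 70 [ 0.54  0.78  1.61 -0.94  1.65  0.94]
-80 None
[ 0. -0. -1.] 0 None
[ 0.   -0.5  -0.87] 30 None
[ 0.   -0.77 -0.64] 50 [ 0.46  0.63  1.62 -0.76  1.43 -2.35]
[ 0.   -0.94 -0.34] 70 [ 0.54  0.78  1.61 -0.94  1.65 -2.2 ]
[525. 296. 403.]
pin [([287.0, 106.1], 0.89, array([532.4, 283.4,  50. ]))]
pin_grip [([287.5, 111.7], 0.76, array([533.1, 279.7,  81. ]))]
ring_end [([288.9, 46.4], 0.86, array([524.6, 336.3,  61.3]))]
toolblock [([287.3, 129.2], 0.74, array([538.3, 256.3,   0. ]))]
carriage_hole []
carriage_end [([299.4, 376.4], 0.86, array([585.4,  46.9, 150. ]))]
5.1583 [ 0.36  0.31  1.5  -0.    1.33  0.18] [0.15149282 0.24706586 0.39497697]
```

View pics/w1.png

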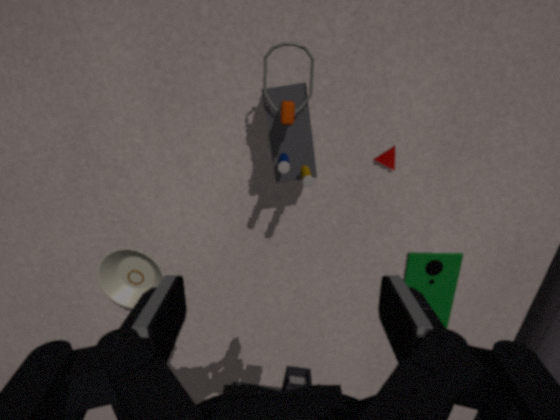

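Wrist picture: grip at (288,112), ring opening straight up in the picture with its sides at columns 265 and 312 and its end at (289,45), and the block's top from row 85 to row 180. I'll work out the pin's yaw from these.

Run:
```python
from h import *
c=capture('wrist')
cv2.imwrite('pics/w1z.png',cv2.resize(c['image'][30:200,220:340,::-1],None,fx=4.5,fy=3.5*4.5/3.5*0.78,interpolation=cv2.INTER_CUBIC)[:600])
im=c['image'].astype(int)
m=(im[:,:,0]>150)&(im[:,:,1]<110)&(im[:,:,2]<80);m[:, :250]=0;m[:,330:]=0
ys,xs=np.where(m);print('orange',xs.min(),xs.max(),ys.min(),ys.max(),xs.mean(),ys.mean())
for a,b,z in [((264,57),(265,88),60),((313,60),(311,95),60),((288.9,46.4),(287.5,111.7),0),((305,84),(316,175),50),((265,90),(274,180),50)]:
    if z==0: A=atz(c,a,61);B=atz(c,b,81)
    else: A=atz(c,a,z);B=atz(c,b,z)
    print(A.round(1),B.round(1),np.rad2deg(np.arctan2((A-B)[1],(A-B)[0])))
```

```text
Traceback (most recent call last):
ValueError: zero-size array to reduction operation minimum which has no identity
```

View pics/w1z.png

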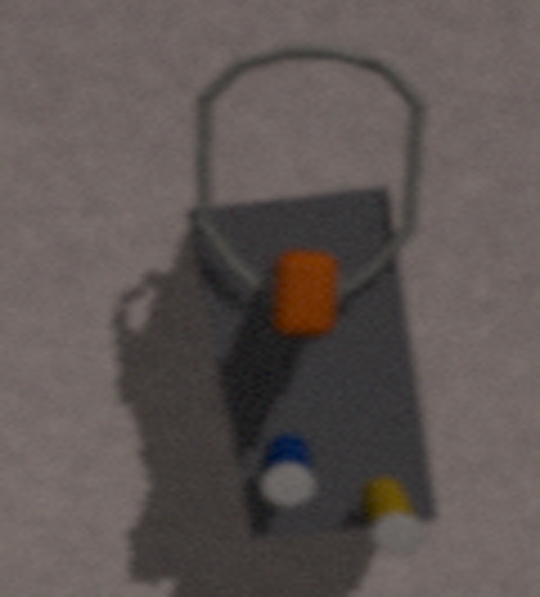

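Run:
```python
from h import *
c=capture('wrist')
h=cv2.cvtColor(c['image'],cv2.COLOR_RGB2HSV);m=(h[:,:,0]<14)&(h[:,:,1]>180)&(h[:,:,2]>90);m[:, :250]=0;m[:,330:]=0;m[130:]=0
ys,xs=np.where(m);print('orange',xs.min(),xs.max(),ys.min(),ys.max())
cx=(xs.min()+xs.max())/2;cy=(ys.min()+ys.max())/2;print(cx,cy,atz(c,(cx,cy),97))
print('grip top quad?',[atz(c,p,100).round(1) for p in [(xs.min(),cy),(xs.max(),cy),(cx,ys.min())]], [atz(c,(cx,ys.max()),z).round(1) for z in (62,100)])
print(atz(c,(cx,ys.min()),62))
for a,b in [((265.6,58.5),(265.6,89.3)),((312.9,59.9),(310.7,97)),((305.5,84),(316.5,177)),((263.5,90),(276,181))]:
    z=50 if b[1]>150 else 59.5
    A=atz(c,a,z+(3 if z>55 else 0));B=atz(c,b,z)
    print(A.round(1),B.round(1),np.rad2deg(np.arctan2((A-B)[1],(A-B)[0])))
```

```text
orange 283 294 102 123
288.5 112.5 [533.38074093 280.60019244  97.        ]
grip top quad? [array([528.7, 279.9, 100. ]), array([537.9, 281.6, 100. ]), array([531.8, 289.3, 100. ])] [array([536.1, 269.1,  62. ]), array([534.9, 272.1, 100. ])]
[532.60927369 288.4225935   62.        ]
[504.9 322.9  62.5] [509.1 296.1  59.5] 98.87024280358148
[548.1 329.3  62.5] [552.8 296.6  59.5] 98.18756390356863
[546.2 307.7  50. ] [575.6 218.4  50. ] 108.22171160005526
[506.7 295.1  50. ] [534.2 206.7  50. ] 107.23125667247658
```

Run:
```python
from h import *
d=np.deg2rad
movep([583,-30,270],ori(d(90)))
c=capture('wrist');save(c,'w2')
print(get_state()['t'],np.round(np.linalg.inv(c['world_to_cam'])[:3,3]))
for l,z in [('carriage_hole',169),('carriage_end',150)]:
    for x in place_of('wrist',l)[:2]: print(l,np.round(x['location'],1),x['conf'],atz(c,x['location'],z).round(1))
```

```text
6.2917 [582.  53. 413.]
carriage_hole [286.5 143.1] 0.61 [585.4  19.2 169. ]
carriage_end [284.9  99.9] 0.77 [584.4  48.2 150. ]
carriage_end [444.6  86.2] 0.67 [701.8  58.8 150. ]
```

View pics/w2.png

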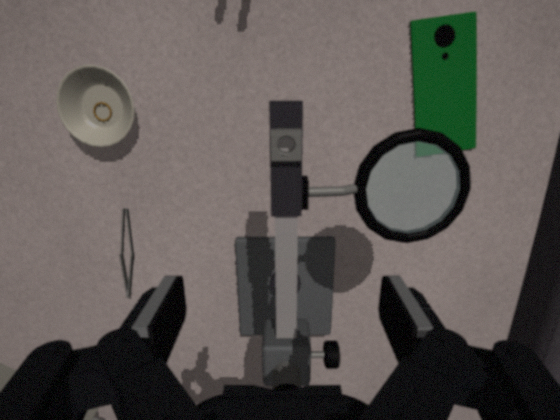

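The boss is clear, with its hole at (286,144) and the tube end at row 101. The boom runs straight down at column 286, and the lens is to the right.

Run:
```python
from h import *
c=capture('wrist')
g=c['image'][90:240,240:330,::-1]
cv2.imwrite('pics/w2z.png',cv2.resize(g,None,fx=4,fy=4,interpolation=cv2.INTER_CUBIC))
g=c['image'].mean(2)
for r in (230,260,290,320):
    row=g[r,255:320];d=np.diff(row);i=255.5+d.argmax();j=255.5+d.argmin();m=atz(c,((i+j)/2,r),159);print(r,i,j,m.round(1),np.linalg.norm(atz(c,(i,r),159)-atz(c,(j,r),159)).round(1))
for r in (110,125,165,180,200):
    print(r,g[r,264:308].astype(int).tolist())
print(g[95:220,286].astype(int).tolist())
```

```text
230 267.5 318.5 [591.1 -50.7 159. ] 40.9
260 273.5 296.5 [584.8 -77.6 159. ] 19.0
290 274.5 296.5 [ 585.4 -106.2  159. ] 18.8
320 274.5 295.5 [ 585.1 -137.   159. ] 18.6
110 [119, 117, 118, 115, 100, 79, 53, 41, 40, 37, 34, 39, 41, 41, 39, 38, 37, 39, 40, 35, 39, 36, 40, 41, 41, 36, 40, 42, 39, 39, 37, 38, 39, 40, 41, 37, 39, 48, 66, 98, 115, 119, 122, 123]
125 [120, 121, 124, 120, 113, 90, 60, 43, 36, 39, 34, 38, 36, 39, 36, 38, 36, 37, 39, 38, 37, 34, 42, 36, 36, 35, 36, 41, 36, 36, 42, 39, 37, 36, 40, 34, 38, 47, 76, 100, 111, 117, 120, 120]
165 [119, 122, 121, 119, 110, 95, 66, 37, 18, 16, 24, 19, 16, 23, 22, 21, 17, 13, 20, 15, 10, 17, 16, 27, 16, 15, 23, 20, 19, 23, 24, 21, 19, 23, 22, 27, 33, 64, 93, 114, 118, 123, 123, 124]
180 [118, 121, 118, 117, 115, 104, 81, 56, 35, 42, 39, 39, 37, 37, 36, 39, 34, 39, 34, 38, 35, 36, 36, 39, 40, 39, 37, 36, 41, 41, 39, 41, 42, 37, 41, 34, 41, 35, 18, 11, 9, 11, 18, 47]
200 [123, 125, 127, 127, 123, 113, 95, 63, 46, 37, 36, 37, 35, 34, 38, 37, 36, 43, 39, 39, 35, 40, 39, 35, 40, 40, 38, 37, 34, 39, 38, 40, 40, 37, 31, 34, 35, 30, 20, 8, 11, 4, 11, 41]
[122, 122, 117, 113, 111, 100, 76, 53, 43, 43, 34, 39, 40, 41, 38, 40, 36, 37, 39, 37, 37, 37, 39, 35, 38, 40, 41, 41, 39, 34, 42, 38, 38, 44, 64, 75, 85, 84, 88, 85, 84, 67, 62, 62, 65, 67, 68, 66, 67, 68, 65, 66, 70, 79, 100, 107, 102, 93, 81, 86, 91, 88, 88, 84, 83, 78, 63, 42, 27, 16, 16, 19, 26, 33, 37, 36, 40, 34, 39, 36, 40, 38, 38, 38, 37, 36, 36, 37, 39, 35, 37, 33, 41, 43, 41, 38, 39, 35, 42, 41, 41, 40, 39, 34, 36, 39, 36, 37, 33, 38, 39, 35, 42, 38, 37, 38, 39, 38, 38, 39, 40, 48, 60, 79, 100]
```

View pics/w2z.png

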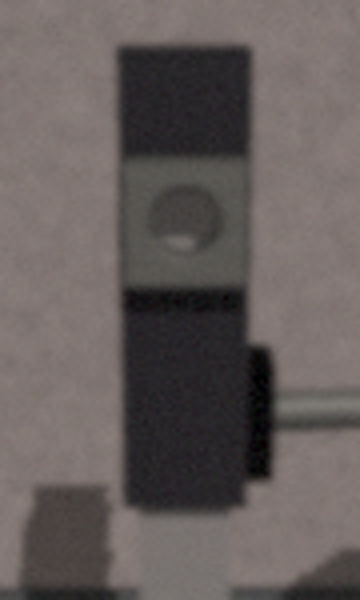

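Run:
```python
from h import *
d=np.deg2rad
c=capture('wrist')
print('hole',atz(c,(286.4,145),169).round(1),atz(c,(286.4,145.6),169).round(1),'end',atz(c,(285.8,101),162).round(1),'post end of tube',atz(c,(286.4,217),162))
print('tcp px',proj(c,[583,-30,270]),'grasp',proj(c,[583,-30,289]),'pin tip',proj(c,[583,-30,270-50]))
a=d(98.5)
movep([533.3,280,150],ori(a))
c=capture('wrist');save(c,'w3')
print(proj(c,[533.3,280,100]),proj(c,[533.3,280,81]))
s=get_state();print(s['t'],s['tcp_pos'],s['contact_force'])
```

```text
hole [585.3  18.3 169. ] [585.3  17.9 169. ] end [584.9  48.1 162. ] post end of tube [585.72801716 -38.68351396 162.        ]
tcp px [283.52615536 278.45143791] grasp [283.71581201 301.49920622] pin tip [283.17932436 236.44925373]
[282.1788594  232.76049034] [282.12647962 221.61723979]
7.8083 [534.22426597 279.05660535 150.70137926] [ 0.61104232 -0.35942639  0.3676633 ]
```

View pics/w3.png

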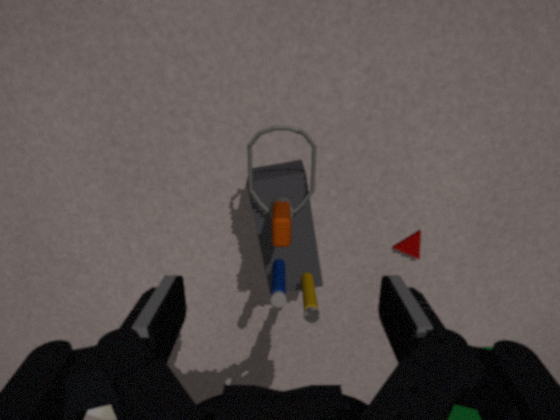

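The grip's top face is at (282,233), where I predicted it. Descending to grasp.

Run:
```python
from h import *
d=np.deg2rad
a=d(98.5)
move_l([533.3,280,66],ori(a),v=80)
s=get_state();print(s['t'],s['tcp_pos'].round(2),s['contact_force'])
move_gripper(0.0)
s=get_state();print(s['t'],s['tcp_pos'].round(2),s['grip_width']*85,s['contact_force'],s['moment'])
c=capture('wrist');save(c,'w4');c=capture('scene');save(c,'s4')
```

```text
9.0083 [533.74 280.22  66.62] [ 0.35263017  1.0232817  -0.3701979 ]
9.675 [533.49 280.08  66.19] 10.8157683181223 [0.22493833 0.34882877 1.39332076] [ 0.02652147 -0.02118315 -0.01497597]
```

View pics/w4.png

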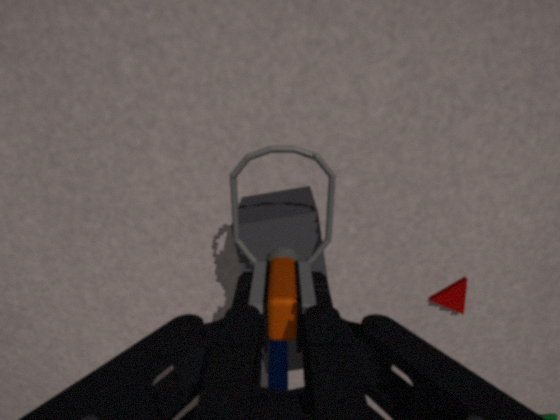

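View pics/s4.png

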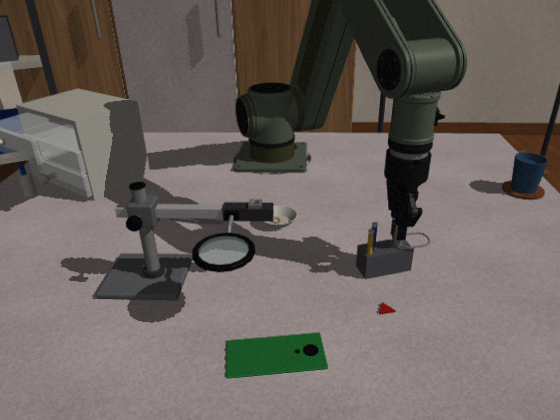

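The pin is held, with the ring symmetric about column 283. I'll check where the grip sits in the jaws from its top front edge (row ~299).

Run:
```python
from h import *
c=capture('wrist');s=get_state();R=Rn.from_quat(s['ee_rot']).as_matrix();t=s['tcp_pos'];print(s['t'],t)
im=cv2.imread('pics/w4.png');cv2.imwrite('pics/w4z.png',cv2.resize(im[230:370,230:340],None,fx=4.2,fy=4.2,interpolation=cv2.INTER_CUBIC))
for dx in (-10,-8,0,8,10,12): print(dx,proj(c,t+R@[dx,0,0]+[0,0,100-t[2]]).round(1),proj(c,t+R@[dx,0,0]+[0,0,62-t[2]]).round(1))
print('ring end', proj(c,t+R@[60,0,0]+[0,0,61.3-t[2]]))
```

```text
9.825 [533.47862814 280.09366184  66.17387474]
-10 [284.2 341.9] [283.7 289.4]
-8 [284.2 337.8] [283.7 285.8]
0 [284.2 320.8] [283.7 271.5]
8 [284.2 303. ] [283.7 256.7]
10 [284.2 298.4] [283.7 252.9]
12 [284.2 293.7] [283.7 249.1]
ring end [283.76950373 147.18158061]
```

View pics/w4z.png

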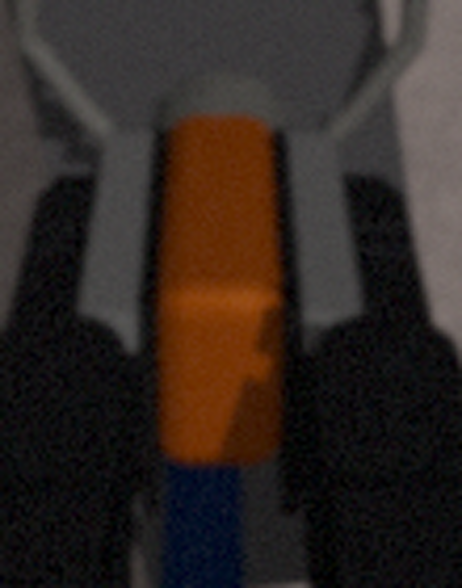

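```bash
python3 - <<'E'
from h import *
d=np.deg2rad
move_l([533.4,280.1,250],ori(d(98.5)),v=200)
move_l([585.8,18.2,236],ori(d(90)),v=250)
dwell(0.2)
s=get_state();print(s['t'],s['tcp_pos'].round(2),s['contact_force'],s['grip_width'])
for n in ('wrist','scene','top'):
    c=capture(n);save(c,n[0]+'5')
E
python3 - <<'E'
import cv2,numpy as np
a=cv2.imread('pics/s5.png')[140:240,190:320];b=cv2.imread('pics/w5.png')[200:380,200:370]
cv2.imwrite('pics/z5.png',np.hstack([cv2.resize(a,(520,400),interpolation=cv2.INTER_CUBIC)]))
E
```

```text
12.3083 [585.68  19.27 236.1 ] [ 0.47287607  0.51696974 -0.49889735] 0.13054445840894605
```

View pics/w5.png

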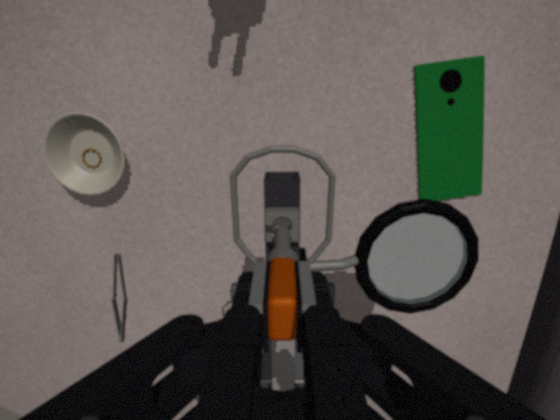

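View pics/z5.png

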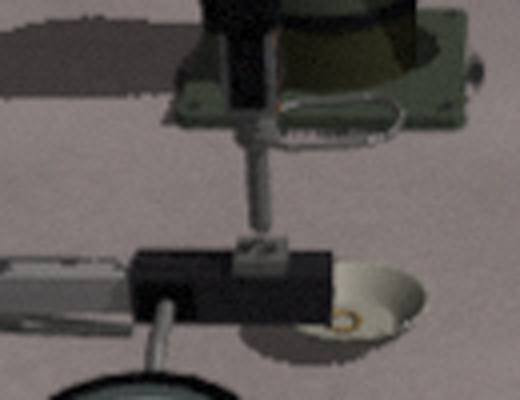

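Run:
```python
from h import *
s=get_state();print(s['t'],s['tcp_pos'].round(2))
im=cv2.imread('pics/w5.png');a=cv2.resize(im[160:290,230:340],None,fx=4.5,fy=4.5,interpolation=cv2.INTER_CUBIC);cv2.imwrite('pics/w5z.png',a)
im=cv2.imread('pics/s5.png');a=cv2.resize(im[165:225,220:290],None,fx=9,fy=9,interpolation=cv2.INTER_CUBIC);cv2.imwrite('pics/s5z.png',a)
for n in('wrist','scene','top'):
    c=capture(n);t=get_state()['tcp_pos']
    print(n,'tip',proj(c,t-[0,0,57.2]).round(1),'col',proj(c,t-[0,0,16.2]).round(1),'hole',proj(c,[585.3,18,169]).round(1),'holeB',proj(c,[582.5,17.6,169]).round(1), 'boss y+-11', proj(c,[585.3,29,169]).round(1),proj(c,[585.3,7,169]).round(1))
```

```text
12.4583 [585.75  18.81 236.07]
wrist tip [283.2 230. ] col [283.5 260.2] hole [282.4 225.1] holeB [278.2 225.7] boss y+-11 [282.4 209.4] [282.4 240.4]
scene tip [254.  197.5] col [252.8 175.7] hole [254.  202.4] holeB [254.  201.6] boss y+-11 [260.4 202.5] [247.6 202.4]
top tip [319.3 188.8] col [321.  184.6] hole [319.1 190. ] holeB [319.4 191.6] boss y+-11 [313.1 190.2] [325.1 189.9]
```

View pics/w5z.png

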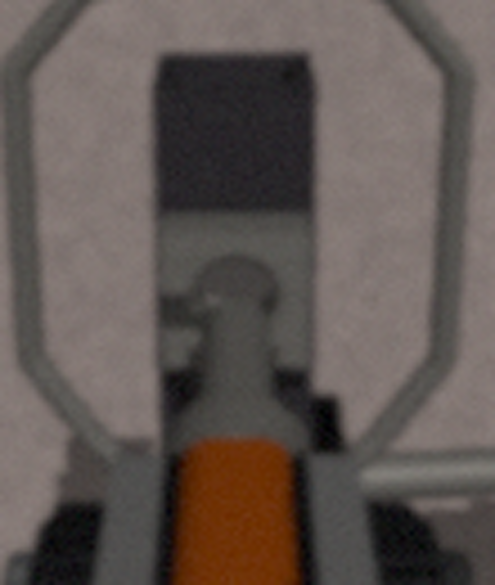

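View pics/s5z.png

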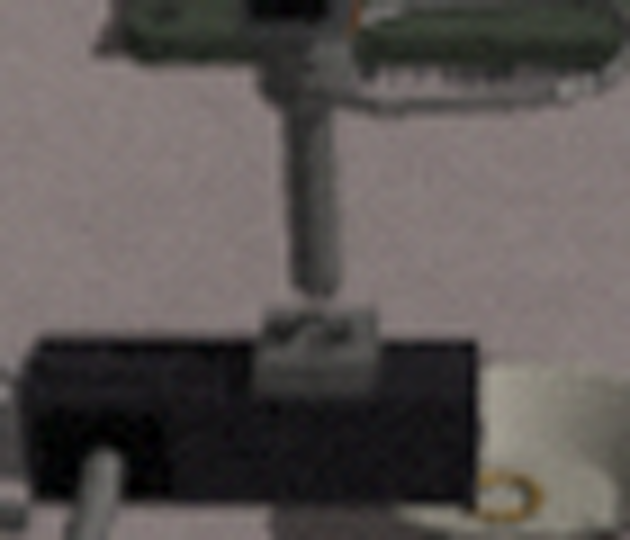

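The wrist and scene views agree that the tip is within about 1 mm of the hole. The hole is at (283,224) in the wrist view, directly under the tip. Now descending with force checks.

Run:
```python
from h import *
d=np.deg2rad;q=ori(d(90))
move_l([585.5,18.5,229],q,v=60);dwell(0.15)
f0=np.mean([get_state()['contact_force'] for _ in range(5)],0)
s=get_state();print(s['t'],s['tcp_pos'].round(2),f0.round(2),s['moment'])
z=228
while z>=211:
    move_l([585.5,18.5,z],q,v=40)
    s=get_state();f=s['contact_force']
    print(round(s['t'],2),z,s['tcp_pos'].round(2),(f-f0).round(2))
    if f[2]-f0[2]>4 or np.hypot(*(f-f0)[:2])>6: break
    z-=1 if z>219 else 0.5
c=capture('scene');save(c,'s6')
```

```text
13.025 [585.57  18.45 228.99] [ 0.06 -0.23 -0.39] [-0.01266759  0.00299168  0.05031451]
13.28 228 [585.48  18.48 227.99] [ 0.77  0.1  -0.24]
13.53 227 [585.46  18.49 226.93] [ 0.29 -0.15 -0.74]
13.78 226 [585.46  18.54 225.92] [-0.67  0.39  0.37]
14.03 225 [585.46  18.51 224.9 ] [-0.13  0.3  -0.25]
14.28 224 [585.47  18.48 223.89] [ 0.17  0.03 -0.47]
14.53 223 [585.45  18.49 222.92] [0.56 0.29 0.29]
14.78 222 [585.45  18.49 221.92] [-0.63  0.77  0.89]
15.03 221 [585.46  18.49 220.92] [ 0.68  0.39 -1.47]
15.28 220 [585.46  18.52 219.89] [ 0.77  0.25 -0.16]
15.53 219 [585.45  18.5  218.92] [ 0.14  0.12 -0.01]
15.78 218.5 [585.47  18.5  218.47] [-0.6   0.37  0.07]
16.02 218.0 [585.48  18.47 217.95] [-0.55  0.5  -0.37]
16.27 217.5 [585.48  18.54 217.44] [-0.37  0.77  0.28]
16.52 217.0 [585.49  18.5  216.94] [-0.87  0.66 -0.54]
16.77 216.5 [585.48  18.48 216.43] [ 0.37  0.08 -1.16]
17.02 216.0 [585.58  18.49 216.14] [0.12 1.24 0.28]
17.27 215.5 [585.61  18.51 216.06] [-1.28  0.28  4.17]
```

Contact is at TCP z ≈ 216.1, which matches the tip on the boom's top face (216.2 expected). Now sliding towards the post under a light press.

Run:
```python
from h import *
d=np.deg2rad;q=ori(d(90))
f0=np.array([0.06,-.23,-.39]);z=215.5;y=18.5
for i in range(30):
    y-=1.1
    move_l([585.5,y,z],q,v=40)
    s=get_state();f=s['contact_force']-f0;p=s['tcp_pos']
    print(round(s['t'],2),round(y,1),p.round(2),f.round(2))
    if p[2]<215.75 : print('drop');break
    if np.hypot(f[0],f[1])>14 or f[2]>12: print('force');break
```

```text
17.57 17.4 [585.67  18.11 216.04] [-1.45  2.44  5.93]
17.82 16.3 [585.77  17.31 216.05] [-1.44  3.35  5.6 ]
18.07 15.2 [585.81  16.66 216.03] [-1.38  4.98  5.53]
18.32 14.1 [585.82  15.91 216.05] [-0.79  5.86  5.58]
18.57 13.0 [585.83  14.89 216.02] [-0.54  5.55  6.16]
18.82 11.9 [585.81  13.85 216.03] [-1.41  5.48  5.15]
19.07 10.8 [585.83  12.74 216.06] [-1.61  5.26  5.89]
19.32 9.7 [585.86  11.64 216.05] [-1.06  6.24  6.41]
19.57 8.6 [585.86  10.49 216.04] [-0.51  6.72  5.2 ]
19.82 7.5 [585.84   9.35 216.03] [-0.82  4.97  6.02]
20.07 6.4 [585.84   8.12 215.99] [-0.93  5.56  5.43]
20.32 5.3 [585.84   6.74 215.96] [0.57 5.83 5.54]
20.57 4.2 [585.82   5.1  215.82] [0.9  5.72 5.39]
20.82 3.1 [585.39   2.64 214.83] [0.91 2.08 2.37]
drop
```

It dropped at y ≈ 2.6. Now lowering with lateral compliance (admittance steps).

Run:
```python
from h import *
d=np.deg2rad;q=ori(d(90))
f0=np.array([0.06,-.23,-.39])
s=get_state();p=s['tcp_pos'];print(p,s['contact_force']-f0)
x,y,z=585.5,2.2,214.6
for i in range(26):
    move_l([x,y,z],q,v=40)
    s=get_state();f=s['contact_force']-f0;p=s['tcp_pos']
    print(round(s['t'],2),np.round([x,y,z],1),p.round(2),f.round(2))
    if f[2]>12: print('stop fz');break
    if np.hypot(f[0],f[1])>15: print('lat');break
    x+=np.clip(0.08*f[0],-.4,.4) if abs(f[0])>1.5 else 0
    y+=np.clip(0.08*f[1],-.4,.4) if abs(f[1])>1.5 else 0
    if f[2]<3.5: z-=1.2
    elif f[2]>6: z+=0.4
```

```text
[585.39030757   2.64183044 214.83303934] [0.91371987 2.07874927 2.36776824]
21.07 [585.5   2.2 214.6] [585.33   1.82 213.98] [1.24 1.42 0.47]
21.32 [585.5   2.2 213.4] [585.36   1.98 212.98] [ 0.19  1.05 -1.16]
21.57 [585.5   2.2 212.2] [585.36   2.09 212.03] [ 1.7   1.8  -1.23]
21.82 [585.6   2.3 211. ] [585.46   2.17 210.82] [ 0.13  0.42 -1.08]
22.07 [585.6   2.3 209.8] [585.48   2.25 209.66] [-0.42  0.4  -0.06]
22.32 [585.6   2.3 208.6] [585.55   2.23 208.49] [ 0.94  0.04 -0.18]
22.57 [585.6   2.3 207.4] [585.57   2.29 207.3 ] [ 0.49  0.35 -0.48]
22.82 [585.6   2.3 206.2] [585.59   2.33 206.11] [ 0.57  0.02 -0.34]
23.07 [585.6   2.3 205. ] [585.59   2.34 204.9 ] [-0.66 -0.44 -0.35]
23.32 [585.6   2.3 203.8] [585.58   2.33 203.67] [ 0.87  0.29 -0.49]
23.57 [585.6   2.3 202.6] [585.58   2.35 202.5 ] [ 0.02 -0.67  0.13]
23.82 [585.6   2.3 201.4] [585.56   2.36 201.29] [-0.38  0.89 -1.23]
24.07 [585.6   2.3 200.2] [585.58   2.38 200.09] [ 0.92  0.36 -0.13]
24.32 [585.6   2.3 199. ] [585.59   2.33 198.92] [-0.75 -0.06 -0.63]
24.57 [585.6   2.3 197.8] [585.58   2.32 197.68] [-0.36  0.69 -0.27]
24.82 [585.6   2.3 196.6] [585.56   2.35 196.5 ] [-0.2   0.11  0.28]
25.07 [585.6   2.3 195.4] [585.57   2.35 195.31] [0.31 0.64 0.51]
25.32 [585.6   2.3 194.2] [585.59   2.34 194.09] [-0.17 -0.27  0.21]
25.57 [585.6   2.3 193. ] [585.56   2.36 192.91] [ 0.73  0.17 -0.47]
25.82 [585.6   2.3 191.8] [585.57   2.34 191.71] [ 0.2   0.22 -0.81]
26.07 [585.6   2.3 190.6] [585.59   2.32 190.51] [-0.74  0.93 -0.29]
26.32 [585.6   2.3 189.4] [585.57   2.35 189.3 ] [-0.1   0.49 -0.48]
26.57 [585.6   2.3 188.2] [585.56   2.32 188.1 ] [-0.38 -0.07  0.08]
26.82 [585.6   2.3 187. ] [585.57   2.35 186.9 ] [ 0.86  0.63 -0.63]
27.07 [585.6   2.3 185.8] [585.58   2.37 185.69] [-0.31 -0.79 -0.32]
27.32 [585.6   2.3 184.6] [585.86   2.35 185.11] [-1.28  0.2   3.68]
```

The collar seats at TCP z ≈ 185.1, as expected. Releasing and looking.

Run:
```python
from h import *
d=np.deg2rad;q=ori(d(90))
move_l([585.6,2.3,185.2],q,v=40)
move_gripper(1.0)
s=get_state();print(s['t'],s['tcp_pos'].round(2),s['contact_force'],s['grip_width'])
move_l([585.6,2.3,232],q,v=150)
movep([586,-20,270],q);dwell(.1)
print(get_state()['t'],get_state()['tcp_pos'])
C={}
for n in ('wrist','scene'):
    c=C[n]=capture(n);save(c,n[0]+'7')
    for l in ['carriage_hole','carriage_end','pin','pin_grip','ring_end']:
        print(n,l,[(np.round(x['location'],1).tolist(),round(x['conf'],2),atz(c,x['location'],{'pin':169,'pin_grip':200,'ring_end':180.3,'carriage_end':150,'carriage_hole':169}[l]).round(1)) for x in place_of(n,l)[:1]])
im=C['scene']['image'][150:240,200:310,::-1];cv2.imwrite('pics/s7z.png',cv2.resize(im,None,fx=6,fy=6,interpolation=cv2.INTER_CUBIC))
```

```text
28.2833 [585.6    2.31 185.21] [-0.17513122  0.03353643 -0.13323612] 0.998521748082977
29.1417 [585.15546847 -19.82473251 268.30481964]
wrist carriage_hole [([282.6, 177.4], 0.57, array([584.6,   3.9, 169. ]))]
wrist carriage_end [([282.6, 132.5], 0.57, array([584.6,  33.9, 150. ]))]
wrist pin [([282.8, 179.3], 0.81, array([584.7,   2.4, 169. ]))]
wrist pin_grip [([284.0, 191.0], 0.82, array([585.5,   2.4, 200. ]))]
wrist ring_end [([283.1, 92.5], 0.89, array([585. ,  62.6, 180.3]))]
scene carriage_hole [([244.1, 200.2], 0.64, array([ 5.776e+02, -1.000e-01,  1.690e+02]))]
scene carriage_end [([265.5, 209.9], 0.77, array([577.4,  36.4, 150. ]))]
scene pin [([241.5, 203.0], 0.82, array([587.8,  -3.3, 169. ]))]
scene pin_grip [([248.6, 182.5], 0.75, array([571.2,   8.7, 200. ]))]
scene ring_end [([282.7, 196.2], 0.43, array([582.8,  67.3, 180.3]))]
```

View pics/w7.png

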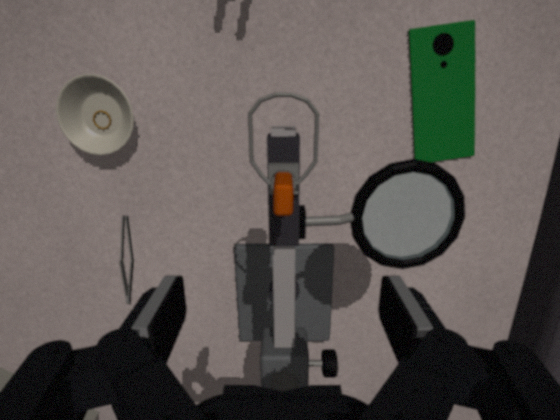

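View pics/s7z.png

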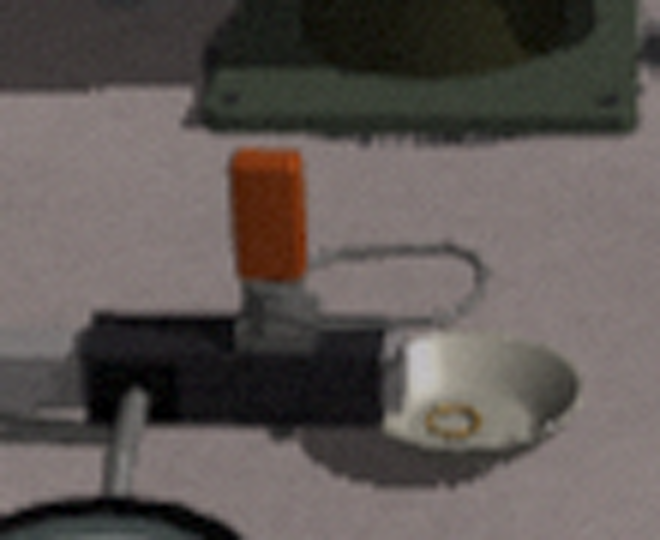

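The pin is home with the collar on the boss. The grip is at (284,191) in the wrist view and the ring is symmetric from column 249 to 319. The boom end now shows slightly beyond the tube at (284,130). Next I straddle the tube with partly open fingers, and check in the picture that the fingertips sit over the wires.

```bash
cat >> h.py <<'E'
H=np.array([585.6,2.3,175.5])
def pose(phi,th,s=38.,b=5.,gap=0.):
    e=np.array([0,np.cos(phi),-np.sin(phi)]);n=np.array([0,np.sin(phi),np.cos(phi)])
    zt=np.array([0,-np.sin(th),-np.cos(th)])
    c=H+s*e+(1.5+gap+11*np.sin(abs(phi-th)))*n
    return c+b*zt, ori(np.pi/2,th)
E
python3 - <<'E'
from h import *
q=ori(np.pi/2)
for f in np.linspace(-.08,1.48,9):
    p,o=pose(f,np.clip(f,0,1.15));r=solve_ik(p,o);print(round(f,2),p.round(1),None if r is None else r.round(2))
move_l([585.6,40,240],q,v=200)
move_gripper(0.44)
move_l([585.6,40,205],q,v=100);dwell(.15)
s=get_state();print(s['t'],s['tcp_pos'].round(2),s['grip_width'])
for n in('wrist','scene'):
    c=capture(n);save(c,n[0]+'8')
im=c['image'][110:240,200:320,::-1];cv2.imwrite('pics/s8z.png',cv2.resize(im,None,fx=4.5,fy=4.5,interpolation=cv2.INTER_CUBIC))
E
```

```text
-0.08 [585.6  40.  175.9] [ 0.05  0.38  1.62 -0.    1.14  0.05]
0.12 [585.6  39.6 167.7] [ 0.11  0.39  1.63 -0.13  1.14  0.16]
0.31 [585.6  37.4 160.6] [ 0.21  0.42  1.63 -0.33  1.17  0.35]
0.5 [585.6  33.9 154.1] [ 0.29  0.47  1.63 -0.51  1.24  0.51]
0.7 [585.6  29.1 148.3] [ 0.36  0.53  1.64 -0.67  1.32  0.65]
0.9 [585.6  23.3 143.7] [ 0.42  0.61  1.65 -0.81  1.42  0.77]
1.09 [585.6  16.8 140.2] [ 0.45  0.69  1.65 -0.92  1.53  0.87]
1.28 [585.6  11.3 137.8] [ 0.46  0.72  1.66 -0.96  1.55  0.9 ]
1.48 [585.6   6.2 136.1] [ 0.45  0.72  1.67 -0.96  1.55  0.9 ]
31.4 [586.15  40.06 205.88] 0.4436624129052619
```

View pics/w8.png

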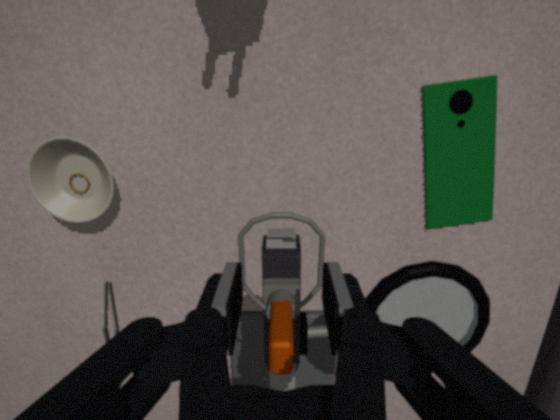

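View pics/s8z.png

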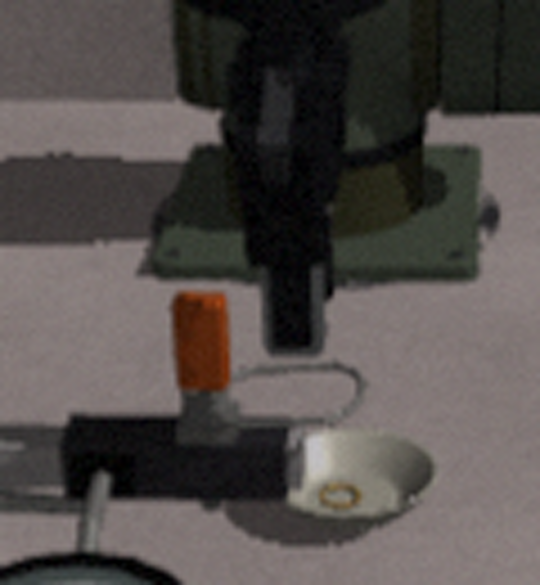

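The fingertips sit at columns 225–241 and 322–343. Scaled, that is about 17–25 mm either side of centre, so they lie over the wires at ±22 mm. Swinging the first part now, then another look.

Run:
```python
from h import *
c=capture('scene')
for z in (200,205,208,210,213,216): print(z,proj(c,[605,40,z]).round(1))
p,o=pose(-.08,0,gap=4);move_l(p,o,v=100)
for f in np.linspace(-.05,.6,7):
    p,o=pose(f,max(f,0));move_l(p,o,v=60)
    s=get_state();print(round(s['t'],2),round(f,2),(s['tcp_pos']-p).round(1),s['contact_force'].round(1))
    if np.linalg.norm(s['contact_force'])>8:print('!');break
c=capture('scene');save(c,'s9');im=c['image'][110:240,200:320,::-1];cv2.imwrite('pics/s9z.png',cv2.resize(im,None,fx=4.5,fy=4.5,interpolation=cv2.INTER_CUBIC))
c=capture('wrist');save(c,'w9')
```

```text
200 [265.1 191.8]
205 [265.  189.1]
208 [265.  187.4]
210 [264.9 186.3]
213 [264.9 184.7]
216 [264.8 183. ]
32.2 -0.05 [0.1 0.  0.1] [0.3 0.9 0.5]
32.45 0.06 [-0.1  0.7  0. ] [ 0.  -0.3 -0.5]
32.71 0.17 [-0.1  0.9 -0.2] [ 0.5 -0.6  0.7]
32.97 0.28 [-0.3  0.4 -0.3] [ 0.5 -1.6 -0.3]
33.23 0.38 [-0.3  0.2 -0.3] [-0.2 -0.5 -1.1]
33.48 0.49 [-0.4  0.1 -0.4] [ 0.3 -1.1  0.3]
33.74 0.6 [-0.4  0.2 -0.5] [ 1.1 -0.5 -0.2]
```

View pics/s9z.png

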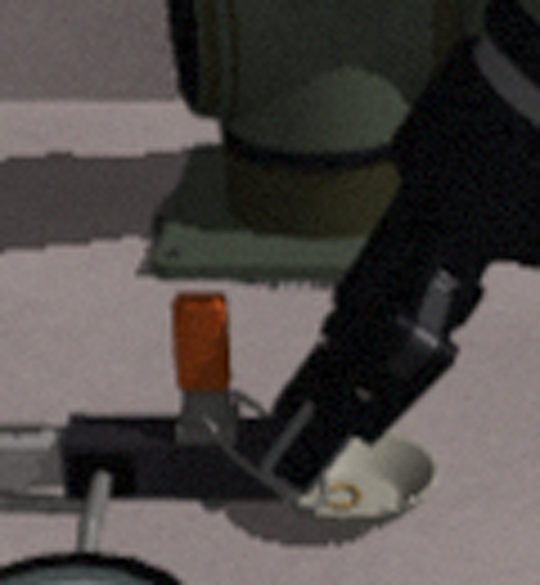

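View pics/w9.png

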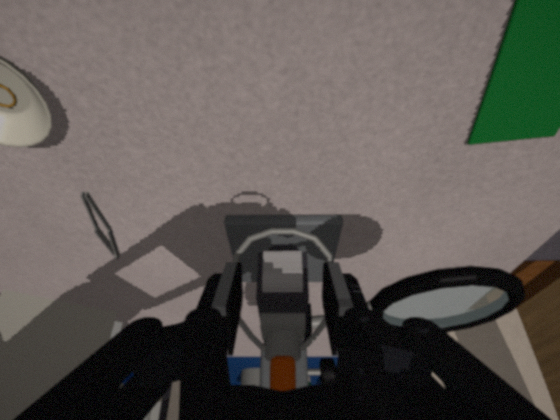

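The ring is swinging down evenly under both fingers. In the scene zoom it hangs about 35° below level along the fingertips. Continuing to shut.

Run:
```python
from h import *
for f in np.linspace(.7,1.48,9):
    p,o=pose(f,min(f,1.15));move_l(p,o,v=60)
    s=get_state();print(round(s['t'],2),round(f,2),(s['tcp_pos']-p).round(1),s['contact_force'].round(1))
    if np.linalg.norm(s['contact_force'])>8:print('!');break
c=capture('scene');save(c,'s10');im=c['image'][110:240,200:320,::-1];cv2.imwrite('pics/s10z.png',cv2.resize(im,None,fx=4.5,fy=4.5,interpolation=cv2.INTER_CUBIC))
```

```text
34.09 0.7 [-0.4  0.2 -0.6] [0.  0.2 0.7]
34.34 0.8 [-0.4  0.3 -0.7] [-0.   0.3  0.1]
34.59 0.9 [-0.3  0.2 -0.7] [ 0.  -0.5  0.5]
34.84 0.99 [-0.3  0.1 -0.6] [-0.1 -0.6  0.2]
35.09 1.09 [-0.3  0.  -0.6] [0.5 0.  0.2]
35.34 1.19 [-0.2 -0.1 -0.2] [-0.1 -0.2 -0.3]
35.59 1.28 [ 0.1 -0.2  0.5] [ 0.4 -0.   0.1]
35.84 1.38 [-0.  -0.2  0.1] [ 0.4 -0.2 -0.4]
36.09 1.48 [-0.  -0.1 -0.1] [1.  0.7 0.6]
```

View pics/s10z.png

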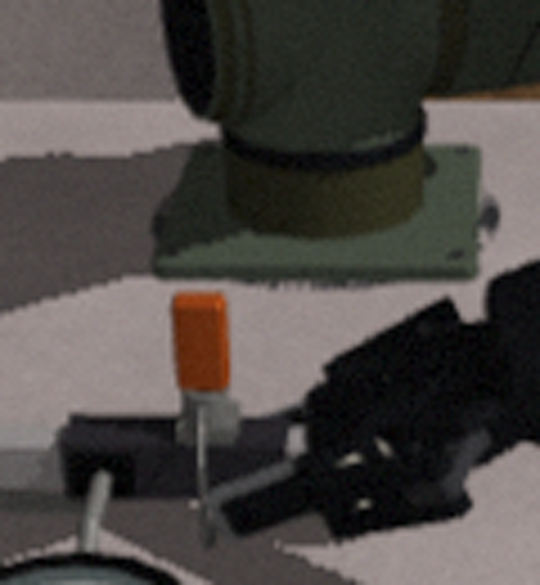

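The ring now hangs nearly vertical at zoom (207,470). Backing straight out and checking.

Run:
```python
from h import *
p,o=pose(1.48,1.15);zt=np.array([0,-np.sin(1.15),-np.cos(1.15)])
move_l(p-100*zt,o,v=120)
s=get_state();print(s['t'],s['contact_force'].round(1))
C={}
for n in('scene','top'):
    C[n]=c=capture(n);save(c,n[0]+'11')
    for l in ('ring_end','pin','carriage_hole','dish','tweezers','phone_cover','pry_triangle'): print(n,l,[(np.round(x['location'],1).tolist(),round(x['conf'],2)) for x in place_of(n,l)[:1]])
for ph in (1.2,1.3,1.4,1.5,1.57): print(ph,proj(C['scene'],H+60*np.array([0,np.cos(ph),-np.sin(ph)])).round(1))
print('hinge',proj(C['scene'],H))
im=C['scene']['image'][150:250,200:320,::-1];cv2.imwrite('pics/s11z.png',cv2.resize(im,None,fx=6,fy=6,interpolation=cv2.INTER_CUBIC))
```

```text
37.125 [-1.1 -0.3 -0.3]
scene ring_end [([245.6, 230.9], 0.58)]
scene pin [([245.7, 202.2], 0.87)]
scene carriage_hole [([244.5, 202.8], 0.76)]
scene dish [([274.6, 220.8], 0.92)]
scene tweezers [([198.8, 222.9], 0.5)]
scene phone_cover [([276.8, 356.3], 0.74)]
scene pry_triangle [([386.7, 311.4], 0.43)]
top ring_end [([321.1, 195.2], 0.43)]
top pin [([312.4, 193.6], 0.56)]
top carriage_hole [([328.9, 190.9], 0.95)]
top dish [([308.0, 300.0], 0.78)]
top tweezers [([396.6, 298.9], 0.64)]
top phone_cover [([290.2, 119.9], 0.65)]
top pry_triangle [([405.4, 199.7], 0.15)]
1.2 [258.8 227.1]
1.3 [255.6 227.9]
1.4 [252.4 228.5]
1.5 [249.  228.8]
1.57 [246.7 228.9]
hinge [244.67364525 199.08908278]
```

View pics/s11z.png

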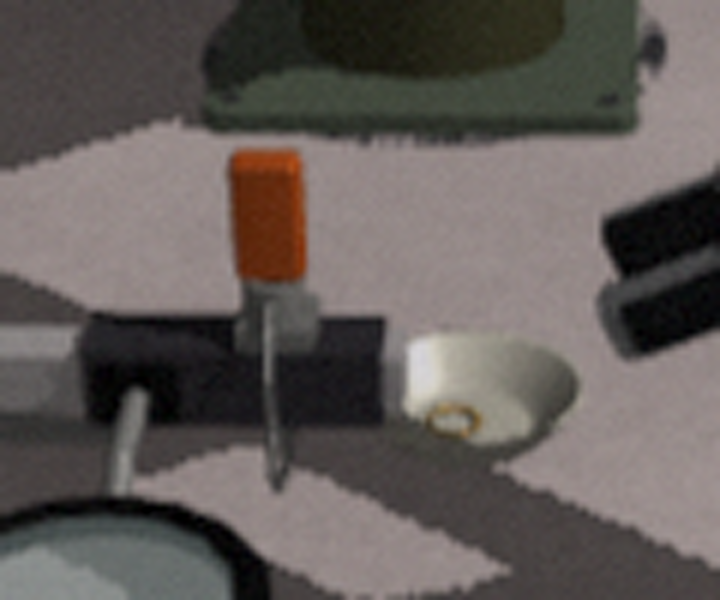

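View pics/t11.png

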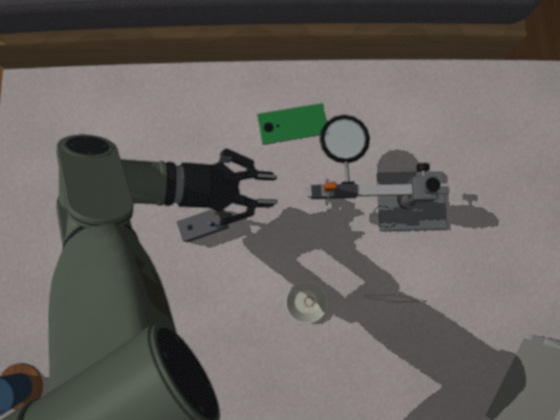

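The ring end reads (246,231), against (247,229) expected for a fully shut ring. The pin is upright and the bystanders are where they were. Handing in.

Run:
```python
from h import *
dwell(0.3);s=get_state();print(s['t'],s['contact_force'].round(1),abs(s['qvel']).max())
print(sign_off())
```

```text
38.225 [-0.6  0.9 -0.8] 0.0018818432916715183
the job is handed in; nothing more can be done
None
```

The job is handed in at about 38 s of the 70 s; `sign_off` reports no verdict. The lock pin is fully home through carriage and boom, and its ring is shut.

**What I did:** I took the pin from the tool block by its orange grip and lowered it into the carriage hole until it rested on the boom. I slid the carriage about 16 mm towards the post under a press of about 6 N until the pin dropped, then lowered it until the collar sat on the boss. After releasing it, I swung the ring down with the half-open gripper astride the tube and backed away.

**Last checks:**
- **Pin depth:** the collar stopped at the height expected for a seated pin (TCP z 185.1 against 185.2 mm), and it looked upright in the scene picture.
- **Ring:** its far end was at pixel (246,231), against (247,229) calculated for hanging straight down, so it is shut.
- **Forces:** the highest tool force I read was about 9 N while sliding; the limit on the pin is 35 N.
- **Robot:** it was clear of everything and reading only sensor noise (about 1 N) at the end.
- **Bystanders:** the scene and top views showed the dish, tweezers and phone cover where they had been. The arm hid the prying triangle from above, so only the scene view confirmed it.

**What disagreed:** the wrist camera and the top/scene pair differed by about 3 mm on the hole's position across the boom. I went with the wrist view, and the pin went in there without resistance. Some network readings were clearly wrong, such as a prying triangle reported on the stand with confidence 0.15, and I ignored them.

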